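# Press the glued blank: crosswise on four wing nuts

### The arm

A 7-joint arm with a two-finger parallel gripper is mounted at the origin on a cart in front of the work surface, level with it; the furniture and walls round the work are solid. World frame = base frame: x ahead of the robot, y to its left, z up, the work surface at z = 0. Lengths are in m, angles in rad, forces in N, time in s.
With the tool pointing down it reaches from about 0.425 to 0.8 m from the base axis. Payload 8.3 kg.
Tool frame: the origin (TCP) lies between the finger pads; the fingertips stand 8 mm ahead of it and the grasp point (between the pads) lies 11 mm behind it; z points along the fingers, y is the line along which they close (so a half turn about z gives the same grasp; the last joint's range is limited). The gripper opens to 85 mm and grips with 20 to 120 N. Pads are 22 mm wide; open, the fingers measure 114 mm over their backs; the gripper's body (76 mm by 85 mm) begins 54 mm behind the grasp point. The pads swing forward as they close: fully open they stand 13 mm farther back than shut.
Start: joints at [1.287, 0.383, 0.016, 1.37, -0.006, 1.388, -0.046], TCP at [0.137, -0.61, 0.239] pointing down, gripper open.
Joint ranges: [-2.95, 2.95], [-0.25, 2.06], [-1.52, 1.56], [0.18, 2.33], [-1.44, 4.58], [0.02, 2.06], [-3.01, 3.01]. Speed limits (rad/s): [2.39, 2.39, 3.01, 3.01, 3.14, 3.14, 3.14].

### API

Orientations are given as a unit quaternion [x, y, z, w].
In Python, from rig import bot, fingers, vision gives the robot as it stands. Calls block until the motion is done:
- bot.move_to(position, orientation): joint-space move of the TCP to a pose.
- bot.servo_line(position, vel=0.15, frame=None, stop_force=None): straight line of the TCP; frame=None keeps the orientation; vel is the mean speed in m/s. With stop_force (N) it stops when the force on the tool has changed by that much, and returns True; else False.
- bot.goto_joints(angles): joint-space move.
- fingers.grip(opening, grasp_force=None): opening from 0.0 (shut) to 1.0 (fully open); grasp_force is the grip in N (None keeps the last); returns when the fingers have stopped.
- bot.dwell(seconds).
- bot.solve_ik(position, orientation): joint angles nearest the present ones, or None.
- vision.read_camera(name): name is "scene" or "top" or "wrist"; returns a dict with "img" (400x640x3 uint8, blue, green, red), "fov_y" (degrees; the focal length in pixels is half the picture's height over the tangent of half this angle, whatever the lens; pixels are square), "cx", "cy" (the principal point, pixels), "rvec" (rotation vector, rad) and "tvec" (3), from world to camera coordinates, as OpenCV has them. Camera axes: x right, y down, z forward; pixel columns grow to the right and rows downward; lengths in m; the calibration is good to about 2 mm. The wrist camera is an equidistant fisheye: a pixel r from the principal point sees the ray r / f radians off the axis. A picture is of the moment at which its call begins. There is no depth.
A pose or a line that the arm cannot do raises bot.PlanningError and nothing moves.
- bot.hand_in(): hands the job in; it is judged then, once.
Trained networks look in a picture, given as the dict that the camera call returned (one of the last four; its "shot" number tells which), for a name from the list of things; names that differ only in an ending like _2 or _b are one class to them, and where a whole thing is asked for, a point or a joint stands for the part that bears it (a point fixed in the world has none). Each returns a list of dicts, best first, with "confidence" (0 to 1); they miss things now and then, are a little off and sometimes report something else, mostly with a low value. They report only what shows in the picture. A call takes as long as a camera call.
- vision.spot_in(picture, label): "position" ([x, y, z] in m, in world coordinates, good to about 4 mm: the middle of the surface that is visible of it).
- vision.tip_of(picture, label): "position" ([x, y, z] in m, in world coordinates, good to about 4 mm: a listed point, or the origin of a listed thing).
Readings, each from a call of its own:
- bot.get_time(): time.
- bot.get_q(): joint angles.
- bot.get_joint_velocities(): joint speeds.
- bot.get_joint_torque(): joint torques, N m.
- bot.get_tool_pos(): TCP position.
- bot.get_eef_rot(): TCP orientation.
- bot.get_contact_force(): force on the tool from outside, world axes, zero at the start.
- bot.get_torque(): the same for the moment, N m.
- bot.get_width(): opening from 0.0 (shut) to 1.0 (fully open).
- bot.get_finger_force(): force on a finger pad.
Only numpy, scipy, OpenCV 4.12 (cv2) and the standard library are available. Lean on these libraries where they do the work, as an engineer would, in place of code of your own. Each camera call takes 0.05 s, during which the arm holds its last target. There are 200 camera calls.

### The job

Push the glued-up blank straight back into the press until it sits flat against the fence, then clamp it: turn the four wing nuts clockwise crosswise (after the first nut of a round always the diagonally opposite one) in two rounds, the first round taking each about half way down (wings about diagonal), the second taking each right down to its stop. Finish with the blank still against the fence, the platen level on it, and the glue bottle, tape and wax tin where they are.

Things in the scene. Friction and masses are not known exactly. Their poses are not given: they have to be found in the camera images.
- press: four-screw glue press screwed to the bench: plywood base board 160 (x, from -85 to +75) x 300 (y) x 18 mm, four 12 mm steel studs at x = +-55, y = +-90 mm with lifting springs, 105 mm high over the bench; the upper platen rides on them under four wing nuts. Origin: on the bench, midway between the studs; +x to the back, -x the open front facing the robot, +y its left
- fence (a point): foot of the dark hardwood fence on the press base, middle of its front face: 55 mm behind the press's origin, 18 mm above the bench. The fence is 120 mm wide (y), 20 mm high, square to the press's x axis; the rear end of the blank goes against it
- platen: upper platen: brown board 150 x 240 x 16 mm, 4 mm rubber facing below, two 4 mm steel straps on top. Origin: middle of the rubber's underside, 50 mm above the bench with the nuts at 0, which is 2 mm above the blank; strap tops 24 mm higher. Springs hold it up to the nuts. It meets the blank with the nuts near 1.0 and squeezes the rubber from there to 1.7; it rocks if the nuts go down unevenly
- blank: glued-up carving blank, 150 (x) x 100 (y) x 30 mm, 0.3 kg, darker board below, pale above. Origin: centre of its underside; +x end goes in first. It lies loose on the base under the platen, sticking out in front, 25 to 45 mm short of home and slightly askew. Home, flat on the fence: origin at x = -20 mm in the press frame, front end 20 mm in front of the platen, 10 mm in front of the base
- glue_bottle: upright plastic glue bottle, 35 x 47 x 163 mm, origin at the centre of its foot; a bystander
- masking_tape: roll of masking tape lying flat, about 97 mm across, 25 mm high, origin below its centre; a bystander
- wax_tin: flat round wax tin, 77 mm across, 31 mm high, origin below its centre; a bystander
- nut_fl (a joint): turn of the front left wing nut, rad, growing clockwise seen from above: 0 loose (wings along the press's x axis), up to 0.3 at the start, about 0.85 half way (wings diagonal), 1.7 at its firm end stop (tight, wings crosswise, along the press's y axis). It sinks 1.9 mm per rad, stays where it is left and takes 0.15 to 0.3 N m to turn
- nut_fl_grip (a point): front left steel wing nut: a flat bar of two wings 60 mm long (its x), 12 mm thick (its y; pinch across this), 10 to 36 mm above the strap it bears on; below 14 mm the hub and a 30 mm round flange stand out. This point lies on the nut's axis 24 mm above the strap (98 mm above the bench at nut 0) and turns with the nut; the stud ends 7 to 10 mm above it
- nut_fr (a joint): turn of the front right wing nut, rad, growing clockwise seen from above: 0 loose (wings along the press's x axis), up to 0.3 at the start, about 0.85 half way (wings diagonal), 1.7 at its firm end stop (tight, wings crosswise, along the press's y axis). It sinks 1.9 mm per rad, stays where it is left and takes 0.15 to 0.3 N m to turn
- nut_fr_grip (a point): front right steel wing nut: a flat bar of two wings 60 mm long (its x), 12 mm thick (its y; pinch across this), 10 to 36 mm above the strap it bears on; below 14 mm the hub and a 30 mm round flange stand out. This point lies on the nut's axis 24 mm above the strap (98 mm above the bench at nut 0) and turns with the nut; the stud ends 7 to 10 mm above it
- nut_bl (a joint): turn of the back left wing nut, rad, growing clockwise seen from above: 0 loose (wings along the press's x axis), up to 0.3 at the start, about 0.85 half way (wings diagonal), 1.7 at its firm end stop (tight, wings crosswise, along the press's y axis). It sinks 1.9 mm per rad, stays where it is left and takes 0.15 to 0.3 N m to turn
- nut_bl_grip (a point): back left steel wing nut: a flat bar of two wings 60 mm long (its x), 12 mm thick (its y; pinch across this), 10 to 36 mm above the strap it bears on; below 14 mm the hub and a 30 mm round flange stand out. This point lies on the nut's axis 24 mm above the strap (98 mm above the bench at nut 0) and turns with the nut; the stud ends 7 to 10 mm above it
- nut_br (a joint): turn of the back right wing nut, rad, growing clockwise seen from above: 0 loose (wings along the press's x axis), up to 0.3 at the start, about 0.85 half way (wings diagonal), 1.7 at its firm end stop (tight, wings crosswise, along the press's y axis). It sinks 1.9 mm per rad, stays where it is left and takes 0.15 to 0.3 N m to turn
- nut_br_grip (a point): back right steel wing nut: a flat bar of two wings 60 mm long (its x), 12 mm thick (its y; pinch across this), 10 to 36 mm above the strap it bears on; below 14 mm the hub and a 30 mm round flange stand out. This point lies on the nut's axis 24 mm above the strap (98 mm above the bench at nut 0) and turns with the nut; the stud ends 7 to 10 mm above it

How it is judged:
On the way, in this order (a step that is already met when the one before it is completed fails the run):
1. the blank is pushed home against the fence with all four nuts still loose (under 0.55 rad) (x of blank in the frame of press above -0.024 m and angle between the x axis of blank and the x axis of press, either way round below 0.04 rad and y of blank in the frame of press between -0.025 and 0.025 m and value of joint each of nut_fl, nut_fr, nut_br, nut_bl below 0.55 rad), for 0.2 s.
2. first round done: all four nuts between 0.55 and 1.3 rad, the blank still home (x of blank in the frame of press above -0.024 m and angle between the x axis of blank and the x axis of press, either way round below 0.04 rad and y of blank in the frame of press between -0.025 and 0.025 m and value of joint nut_fl between 0.55 and 1.3 rad and value of joint nut_fr between 0.55 and 1.3 rad and value of joint nut_br between 0.55 and 1.3 rad and value of joint nut_bl between 0.55 and 1.3 rad), for 0.1 s.
3. second round done: all four nuts turned to the stop (over 1.55 of 1.7 rad), the blank still home (x of blank in the frame of press above -0.024 m and angle between the x axis of blank and the x axis of press, either way round below 0.04 rad and y of blank in the frame of press between -0.025 and 0.025 m and value of joint each of nut_fl, nut_fr, nut_br, nut_bl above 1.55 rad), for 0.1 s.
At the end, for the whole second after the job is handed in: the blank is at rest flat against the fence (rear end within 4 mm of it, square to it within 0.04 rad, within 25 mm of the middle sideways), all four nuts stand at 1.55 rad or more (stop at 1.7), and the platen bears on the blank with over 12 N and is level within 0.008 rad (all of step 3 and contact force between platen and blank above 12 N and angle between platen's own z axis and vertical below 0.008 rad and linear speed of blank below 0.01 m/s); the robot touches nothing.
It fails at once if in the first round two neighbouring nuts are taken past 0.55 rad while both nuts opposite them are still below it (not crosswise) ((value of joint each of nut_fl, nut_fr above 0.55 rad and value of joint each of nut_br, nut_bl below 0.55 rad) or (value of joint each of nut_fr, nut_br above 0.55 rad and value of joint each of nut_bl, nut_fl below 0.55 rad) or (value of joint each of nut_br, nut_bl above 0.55 rad and value of joint each of nut_fl, nut_fr below 0.55 rad) or (value of joint each of nut_bl, nut_fl above 0.55 rad and value of joint each of nut_fr, nut_br below 0.55 rad)).
It fails at once if in the second round two neighbouring nuts are taken past 1.45 rad while both nuts opposite them are still below it (not crosswise) ((value of joint each of nut_fl, nut_fr above 1.45 rad and value of joint each of nut_br, nut_bl below 1.45 rad) or (value of joint each of nut_fr, nut_br above 1.45 rad and value of joint each of nut_bl, nut_fl below 1.45 rad) or (value of joint each of nut_br, nut_bl above 1.45 rad and value of joint each of nut_fl, nut_fr below 1.45 rad) or (value of joint each of nut_bl, nut_fl above 1.45 rad and value of joint each of nut_fr, nut_br below 1.45 rad)).
It fails at once if a nut is taken past 1.3 rad while another is still below 0.55 rad (tightened in one go) ((value of joint nut_fl above 1.3 rad and value of joint nut_fr below 0.55 rad) or (value of joint nut_fl above 1.3 rad and value of joint nut_br below 0.55 rad) or (value of joint nut_fl above 1.3 rad and value of joint nut_bl below 0.55 rad) or (value of joint nut_fr above 1.3 rad and value of joint nut_fl below 0.55 rad) or (value of joint nut_fr above 1.3 rad and value of joint nut_br below 0.55 rad) or (value of joint nut_fr above 1.3 rad and value of joint nut_bl below 0.55 rad) or (value of joint nut_br above 1.3 rad and value of joint nut_fl below 0.55 rad) or (value of joint nut_br above 1.3 rad and value of joint nut_fr below 0.55 rad) or (value of joint nut_br above 1.3 rad and value of joint nut_bl below 0.55 rad) or (value of joint nut_bl above 1.3 rad and value of joint nut_fl below 0.55 rad) or (value of joint nut_bl above 1.3 rad and value of joint nut_fr below 0.55 rad) or (value of joint nut_bl above 1.3 rad and value of joint nut_br below 0.55 rad)).
It fails at once if the glue bottle, masking tape or wax tin is moved by more than 30 mm, or the bottle is knocked over (distance of any of glue_bottle, masking_tape, wax_tin from where it was at the start of the episode above 0.03 m or angle between glue_bottle's own z axis and vertical above 0.5 rad).
It also fails if it takes over 72 s, if anything falls off the work surface, if the arm or the gripper's body presses on something with over 40 N, if the wrist force passes 120 N, or if a joint passes its speed limit or range.

## Working session

There is one attempt and no reset: what is moved stays moved. The work goes in short steps, each a Python script; the robot and the scene stay as the last script left them, time stands still between calls to the robot, and variables do not carry over. Pictures are saved under pics/ and viewed, at most 10 in all, crops included, and the job is handed in when it is done.

```bash
ls; mkdir -p pics
cat > first.py <<'E'
from rig import bot, fingers, vision
import cv2, numpy as np
for n in ("scene","top"):
    p=vision.read_camera(n); cv2.imwrite(f"pics/{n}0.png",p["img"])
    print(n,p["fov_y"],p["cx"],p["cy"],-cv2.Rodrigues(np.array(p["rvec"]))[0].T@np.array(p["tvec"]).ravel())
    for l in ("press","fence","platen","blank","nut_fl_grip","nut_fr_grip","nut_bl_grip","nut_br_grip","glue_bottle","masking_tape","wax_tin"):
        print(l,[(np.round(d["position"],4).tolist(),round(d["confidence"],2)) for d in vision.tip_of(p,l)][:5])
print(bot.get_time(), bot.get_q())
E
python3 first.py
```

```text
pics
rig.py
scene 48.455525548270664 321.6591121492018 200.85242363399058 [0.32649899 0.7883909  0.64242929]
press [([0.5817, 0.0004, 0.0013], 0.84), ([0.5103, -0.0661, 0.0985], 0.17)]
fence []
platen [([0.5856, 0.008, 0.0505], 0.84)]
blank [([0.5298, 0.0271, 0.0205], 0.86)]
nut_fl_grip [([0.5532, 0.1061, 0.0965], 0.81)]
nut_fr_grip [([0.513, -0.072, 0.1004], 0.74)]
nut_bl_grip [([0.6554, 0.0817, 0.0962], 0.55)]
nut_br_grip [([0.5515, 0.1079, 0.0929], 0.53), ([0.6226, -0.1008, 0.0969], 0.48)]
glue_bottle [([0.59, -0.2626, -0.0025], 0.89)]
masking_tape [([0.5883, -0.2607, -0.0009], 0.73), ([0.6906, 0.2491, -0.0014], 0.68)]
wax_tin [([0.747, -0.0402, -0.0019], 0.92)]
top 56.707506813118144 323.41561442966866 194.1879292094561 [0.57309663 0.07173253 0.97368339]
press [([0.5857, 0.006, -0.0006], 0.69)]
fence [([0.6195, -0.0926, 0.0922], 0.3)]
platen [([0.5886, 0.0074, 0.0533], 0.84)]
blank [([0.523, 0.0184, 0.0172], 0.87), ([0.7473, -0.04, 0.0001], 0.67)]
nut_fl_grip [([0.5499, 0.1055, 0.0967], 0.69)]
nut_fr_grip [([0.5108, -0.0724, 0.0948], 0.6)]
nut_bl_grip [([0.6613, 0.0774, 0.1014], 0.59)]
nut_br_grip [([0.51, -0.0717, 0.098], 0.74), ([0.619, -0.0892, 0.0934], 0.52)]
glue_bottle [([0.5908, -0.2622, -0.003], 0.68), ([0.5132, -0.0729, 0.0945], 0.38)]
masking_tape [([0.6905, 0.2462, -0.002], 0.62)]
wax_tin [([0.7496, -0.04, -0.0], 0.83)]
1.2 [ 1.28710031  0.38339517  0.01643165  1.37010195 -0.00629507  1.3882078
 -0.04650806]
```

View pics/top0.png

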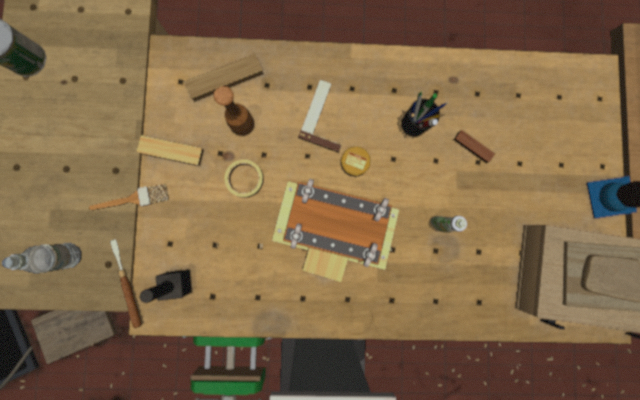

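View pics/scene0.png

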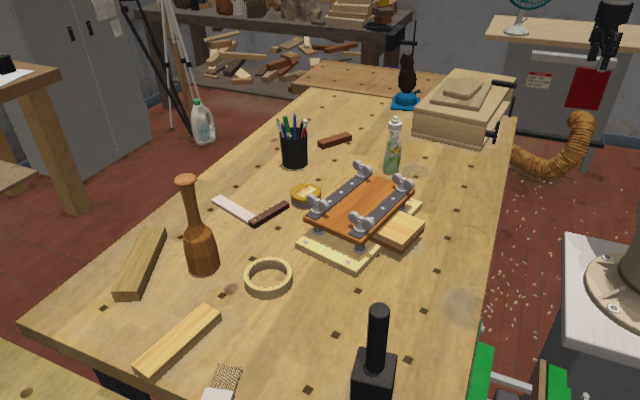

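The top view shows the press around (335,225), yawed clockwise, with the blank sticking out at (325,263) and the four nuts at (297,235), (307,190), (380,208) and (370,253). The wax tin is at (355,160), the tape at (243,178) and the bottle at (450,223). The networks agree with this. Next I'll take close wrist views to get the press pose and nut angles.

```bash
cat > h.py <<'E'
from rig import bot, fingers, vision
import cv2, numpy as np
from scipy.spatial.transform import Rotation as R
def down(yaw):   # tool down, tool y along world direction (-sin yaw, cos yaw)
    c,s=np.cos(yaw),np.sin(yaw)
    return R.from_matrix(np.array([[-c,-s,0],[-s,c,0],[0,0,-1]])).as_quat()
def fit(local,world):
    a=np.array(local)[:,:2];b=np.array(world)[:,:2];A=a-a.mean(0);B=b-b.mean(0)
    yaw=np.arctan2((A[:,0]*B[:,1]-A[:,1]*B[:,0]).sum(),(A*B).sum())
    M=np.array([[np.cos(yaw),-np.sin(yaw)],[np.sin(yaw),np.cos(yaw)]])
    t=b.mean(0)-M@a.mean(0); return t,yaw,np.abs(b-(a@M.T+t)).max(1)
def proj(p,P,fish):
    Rm=cv2.Rodrigues(np.array(p["rvec"]))[0];c=P@Rm.T+np.array(p["tvec"]).ravel()
    f=200/np.tan(np.radians(p["fov_y"])/2)
    r=np.linalg.norm(c[:,:2],axis=1); k=np.arctan2(r,c[:,2])/np.maximum(r,1e-9) if fish else 1/c[:,2]
    return np.stack([p["cx"]+f*k*c[:,0],p["cy"]+f*k*c[:,1]],1)
def ortho(p,t,yaw,z,x0,x1,y0,y1,s,fish=True):
    # press-frame overhead picture: up=+x, left=+y, s px/m
    X=np.arange(x1,x0,-1/s);Y=np.arange(y1,y0,-1/s);g=np.stack(np.meshgrid(X,Y,indexing="ij"),-1).reshape(-1,2)
    c,sn=np.cos(yaw),np.sin(yaw);w=g@np.array([[c,sn],[-sn,c]])+t
    uv=proj(p,np.c_[w,np.full(len(w),z)],fish).reshape(len(X),len(Y),2).astype(np.float32)
    return cv2.remap(p["img"],uv[...,0],uv[...,1],cv2.INTER_CUBIC)
NUT={"fl":(-.055,.09),"fr":(-.055,-.09),"bl":(.055,.09),"br":(.055,-.09)}
E
cat > look.py <<'E'
from h import *
import pickle
print(bot.get_tool_pos(), bot.solve_ik([0.56,0.0,0.36],down(-.22)), bot.solve_ik([0.56,0.0,0.36],down(-.22+np.pi)))
t0=bot.get_time(); out=[]
for i,pos in enumerate(([0.56,0.01,0.36],[0.50,0.04,0.36])):
    q=down(-.22)
    bot.move_to(pos,q); p=vision.read_camera("wrist"); out.append(p); cv2.imwrite(f"pics/w{i}.png",p["img"])
    print(bot.get_q().round(2),"cam",-cv2.Rodrigues(np.array(p["rvec"]))[0].T@np.array(p["tvec"]).ravel())
    for l in ("press","fence","platen","blank","nut_fl_grip","nut_fr_grip","nut_bl_grip","nut_br_grip"):
        print(l,[(np.round(d["position"],4).tolist(),round(d["confidence"],2)) for d in vision.tip_of(p,l)][:4])
pickle.dump(out,open("w.pkl","wb")); print(t0,bot.get_time())
E
python3 look.py
```

```text
[ 0.13690003 -0.60980187  0.23928174] [ 0.58789251  0.31942183 -0.86521221  1.29200666  0.24190752  1.6363442
  1.11535512] [ 0.54520947  0.30409262 -0.79936     1.29378428  0.21674499  1.63097543
 -2.00822291]
[ 0.57  0.32 -0.87  1.29  0.24  1.64  1.1 ] cam [0.47923229 0.02619568 0.49455078]
press [([0.5835, 0.0062, -0.0044], 0.87), ([0.6902, 0.2436, -0.0006], 0.26)]
fence []
platen [([0.5809, 0.0082, 0.0478], 0.95)]
blank [([0.5218, 0.0223, 0.0168], 0.78)]
nut_fl_grip []
nut_fr_grip [([0.5119, -0.0691, 0.0978], 0.82), ([0.5479, 0.1062, 0.0996], 0.4)]
nut_bl_grip [([0.6631, 0.0817, 0.096], 0.9)]
nut_br_grip [([0.6171, -0.096, 0.0992], 0.59)]
[ 0.65  0.17 -0.91  1.44  0.13  1.6   1.1 ] cam [0.4180001  0.05816293 0.4953841 ]
press [([0.5841, 0.0075, -0.0011], 0.78)]
fence []
platen [([0.5804, 0.0053, 0.0461], 0.71)]
blank [([0.5258, 0.0253, 0.0164], 0.72)]
nut_fl_grip [([0.5519, 0.1097, 0.0982], 0.96)]
nut_fr_grip [([0.5147, -0.0721, 0.0971], 0.82)]
nut_bl_grip [([0.6614, 0.0817, 0.0958], 0.85), ([0.5505, 0.1082, 0.0985], 0.42)]
nut_br_grip [([0.6175, -0.0976, 0.0984], 0.7)]
1.2 5.1583
```

```bash
cat > an.py <<'E'
from h import *
import pickle
L=[];W=[]
for n,ws in {"fl":[(.5532,.1061),(.5499,.1055),(.5519,.1097),(.5479,.1062)],"fr":[(.513,-.072),(.5108,-.0724),(.5119,-.0691),(.5147,-.0721)],
 "bl":[(.6554,.0817),(.6613,.0774),(.6631,.0817),(.6614,.0817)],"br":[(.6226,-.1008),(.619,-.0892),(.6171,-.096),(.6175,-.0976)]}.items():
    for w in ws: L.append(NUT[n]);W.append(w)
t,yaw,r=fit(L,W);print(t,yaw,r.round(4))
p=pickle.load(open("w.pkl","rb"))
ims=[]
for q in p:
    o=ortho(q,t,yaw,.108,-.16,.09,-.15,.15,1300)
    for k,(x,y) in NUT.items():
        cv2.drawMarker(o,(int((.15-y)*1300),int((.09-x)*1300)),(0,0,255),cv2.MARKER_CROSS,78,1)
    ims.append(o)
cv2.imwrite("pics/o0.png",ims[0]);cv2.imwrite("pics/o1.png",ims[1]);print(o.shape)
E
python3 an.py
```

```text
[0.58566875 0.00505   ] -0.222986378138902 [0.0013 0.002  0.0047 0.004  0.0014 0.0018 0.0015 0.0026 0.0038 0.0033
 0.0039 0.0022 0.0059 0.0057 0.0023 0.0027]
(325, 390, 3)
```

View pics/o0.png

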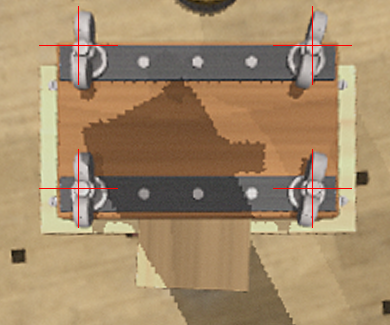

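View pics/o1.png

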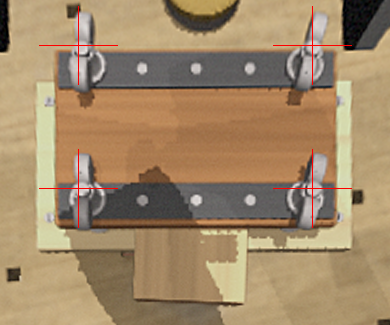

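```bash
cat > an2.py <<'E'
from h import *
import pickle,sys
t=np.array([.58567,.00505]);yaw=-.223
TH=eval(sys.argv[1]); t=t+np.array(eval(sys.argv[2])); yaw+=float(sys.argv[3])
p=pickle.load(open("w.pkl","rb"));rows=[]
for q in p:
    row=[]
    for k in ("fl","bl","br","fr"):
        x,y=NUT[k];S=3000;h=.045
        o=ortho(q,t,yaw,.11,x-h,x+h,y-h,y+h,2200)
        # overlay: wing top outline and hub flange top circle, mapped into the z=.11 plane by the camera ray
        C=-cv2.Rodrigues(np.array(q["rvec"]))[0].T@np.array(q["tvec"]).ravel()
        c,s=np.cos(yaw),np.sin(yaw)
        def px(l,z):
            w=np.c_[l@np.array([[c,s],[-s,c]])+t,np.full(len(l),z)]
            w=C+(w-C)*((.11-C[2])/(w[:,2:]-C[2])); g=(w[:,:2]-t)@np.array([[c,-s],[s,c]])
            return np.stack([(y+h-g[:,1])*2200,(x+h-g[:,0])*2200],1).round().astype(np.int32)
        a=-TH[k];b=np.array([[.03,.006],[.03,-.006],[-.03,-.006],[-.03,.006]])@np.array([[np.cos(a),np.sin(a)],[-np.sin(a),np.cos(a)]])+[x,y]
        cv2.polylines(o,[px(b,.109)],True,(0,0,255),1)
        ph=np.linspace(0,6.28,40);cv2.polylines(o,[px(np.c_[x+.015*np.cos(ph),y+.015*np.sin(ph)],.078)],True,(0,255,0),1)
        row.append(o)
    rows.append(np.hstack(row))
cv2.imwrite("pics/z%s.png"%sys.argv[4],np.vstack(rows));print(np.vstack(rows).shape)
E
python3 an2.py "dict(fl=0,bl=0,br=.15,fr=.15)" "(0,0)" 0 0
```

```text
(396, 796, 3)
```

View pics/z0.png

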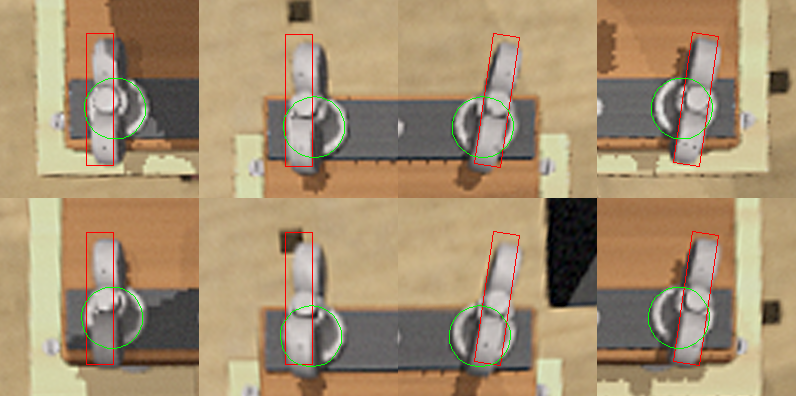

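Both wrist views show that the wings start at about 0.06 rad (left) and 0.16 rad (right). The left nuts sit about 3 mm toward -y and the nuts overall about 1 mm lower in x than the network fit, so I'll shift the frame to match. Now I'll push the blank with both fingers part open.

```bash
cat >> h.py <<'E'
YAW=-.223; T=np.array([.58567,.00505])
def W(x,y,z):
    c,s=np.cos(YAW),np.sin(YAW); return [c*x-s*y+T[0],s*x+c*y+T[1],z]
T=np.array(W(-.0012,-.0018,0)[:2])
E
cat > push.py <<'E'
from h import *
q=down(YAW)
a=W(-.159,.003,.14)
for z in (.14,.03): print(bot.solve_ik(W(-.159,.003,z),q))
bot.move_to(a,q); fingers.grip(.65)
bot.servo_line(W(-.159,.003,.03),vel=.15)
f0=bot.get_contact_force()
hit=bot.servo_line(W(-.092,.003,.03),vel=.04,stop_force=14)
p=bot.get_tool_pos(); d=np.array(p[:2])-T
print(hit,"press x",d@[np.cos(YAW),np.sin(YAW)],bot.get_contact_force()-f0,p)
bot.dwell(.3); print(bot.get_contact_force()-f0,bot.get_torque())
bot.servo_line(W(-.159,.003,.03),vel=.15)
bot.servo_line(W(-.159,.003,.20),vel=.25)
bot.move_to([0.50,0.04,0.34],q)
p=vision.read_camera("wrist"); o=ortho(p,T,YAW,.048,-.16,.09,-.15,.15,1300)
cv2.imwrite("pics/push.png",o)
for l in("blank","platen"): print(l,[(np.round(e["position"],4),e["confidence"]) for e in vision.tip_of(p,l)][:1])
b=vision.tip_of(p,"blank")[0]["position"]; d=np.array(b[:2])-T;print("blank press x",d@[np.cos(YAW),np.sin(YAW)],"y",d@[-np.sin(YAW),np.cos(YAW)])
print(bot.get_time())
E
python3 push.py
```

```text
[ 0.76560309  0.13391762 -0.98424887  1.97341462  0.12529792  1.09695057
  1.07589087]
[ 0.71458442  0.37647294 -1.00033689  2.08274305  0.40920547  0.89098236
  0.82935579]
True press x -0.1055237180697316 [-0.57144169 -0.20546323  0.79294658] [0.4818041  0.02960142 0.02922399]
[-0.76327043 -0.44293002  0.15682261] [ 0.01444742 -0.02146815  0.00585461]
blank []
platen [(array([0.5823, 0.0058, 0.0477]), 0.64)]Traceback (most recent call last):
  File "push.py", line 18, in <module>
    b=vision.tip_of(p,"blank")[0]["position"]; d=np.array(b[:2])-T;print("blank press x",d@[np.cos(YAW),np.sin(YAW)],"y",d@[-np.sin(YAW),np.cos(YAW)])
      ~~~~~~~~~~~~~~~~~~~~~~~~^^^
IndexError: list index out of range
```

View pics/push.png

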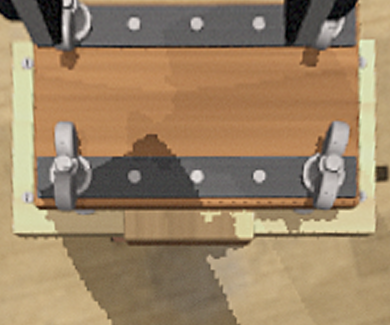

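The overhead shot shows the blank's front edge at row 242, x ≈ -0.096 m, which is home. The fence contact at -0.1055 m agrees with that. Now for the first nut (fl), with logging.

```bash
cat >> h.py <<'E'
def qz(v): return np.round(v,2).tolist()
def turn(n,th0,th1,z0=.100,T=1.2,F=60,up=.135,yy=.0885):
    x,y=NUT[n]; y=np.sign(y)*yy; qa,qb=down(YAW-th0),down(YAW-th1)
    bot.move_to(W(x,y,.135),qa)
    f0=np.array(bot.get_contact_force())
    za,zb=z0-.0019*th0,z0-.0019*th1
    bot.servo_line(W(x,y,za),vel=.1)
    fingers.grip(0.0,F)
    f1=np.array(bot.get_contact_force())-f0; w=bot.get_width()
    c,s=np.cos(YAW-th0),np.sin(YAW-th0)
    bot.servo_line(W(x,y,zb),vel=abs(zb-za)/T,frame=qb)
    e=R.from_quat(bot.get_eef_rot()).as_matrix()[:,1]; th=YAW-np.arctan2(-e[0],e[1])
    f2=np.array(bot.get_contact_force())-f0; t2=bot.get_torque()
    fingers.grip(.5)
    bot.servo_line(W(x,y,.135),vel=.12)
    print(n,"w",round(w,3),"lat",round(float(f1@[-s,c,0]),1),"f1",qz(f1),"f2",qz(f2),"tq",qz(t2),"tool th",round(float(th),3),"q7",round(bot.get_q()[6],2),"t",round(bot.get_time(),2))
E
python3 - <<'E'
from h import *
for n in NUT:
    x,y=NUT[n]
    for th in(.06,1.75): print(n,th,qz(bot.solve_ik(W(x,y,.1),down(YAW-th))))
print(bot.get_time())
fingers.grip(.5)
turn("fl",.06,.9)
E
```

```text
fl 0.06 [0.45, 0.52, -0.91, 1.7, 0.44, 1.14, 0.71]
fl 1.75 [0.3, 0.44, -0.69, 1.71, 0.31, 1.1, -0.89]
fr 0.06 [0.81, 0.4, -0.88, 1.82, 0.35, 1.09, 1.08]
fr 1.75 [0.66, 0.35, -0.69, 1.82, 0.25, 1.06, -0.53]
bl 0.06 [0.41, 0.74, -0.92, 1.4, 0.59, 1.29, 0.74]
bl 1.75 [0.23, 0.63, -0.6, 1.41, 0.37, 1.21, -0.81]
br 0.06 [0.67, 0.62, -0.82, 1.52, 0.47, 1.21, 1.07]
br 1.75 [0.53, 0.55, -0.59, 1.53, 0.32, 1.16, -0.53]
11.1167
fl w 0.123 lat 5.5 f1 [2.7, 4.93, 0.06] f2 [2.97, 6.98, 0.63] tq [0.92, -0.4, 0.11] tool th 0.898 q7 -0.03 t 15.03
```

Run:
```python
from h import *
turn("br",.16,.9); turn("fr",.16,.9); turn("bl",.06,.9)
bot.move_to([0.48,0.03,0.36],down(YAW))
p=vision.read_camera("wrist"); cv2.imwrite("pics/r1.png",ortho(p,T,YAW,.108,-.13,.11,-.14,.14,1900))
print(bot.get_time())
```

```text
br w 0.123 lat -1.8 f1 [-0.94, -1.61, 5.77] f2 [-0.9, -1.37, 4.58] tq [-0.32, 0.1, 0.08] tool th 0.9 q7 0.31 t 18.63
fr w 0.122 lat -2.6 f1 [-3.09, -1.58, 7.08] f2 [-0.68, -1.33, 6.5] tq [-0.28, 0.16, 0.05] tool th 0.9 q7 0.34 t 21.99
bl w 0.124 lat 5.2 f1 [1.72, 4.93, -0.84] f2 [3.14, 4.83, 0.57] tq [0.88, -0.56, 0.09] tool th 0.898 q7 0.02 t 25.57
26.7417
```

View pics/r1.png

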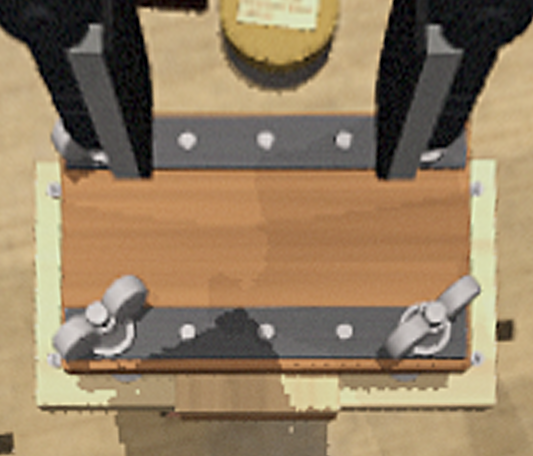

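Both front nuts now stand diagonal: fl at (98,317), fr at (435,315). The blank's front edge is still home at row 415. The back nuts are hidden behind the fingers, but gripped the same. On to the second round.

Run:
```python
from h import *
for n in("fl","br","fr","bl"): turn(n,.9,1.74,F=80,z0=.1005)
bot.move_to([0.44,0.03,0.36],down(YAW)); fingers.grip(1.0)
p=vision.read_camera("wrist"); q=vision.read_camera("top")
a=ortho(p,T,YAW,.105,-.13,.11,-.14,.14,1400);b=ortho(q,T,YAW,.105,-.13,.11,-.14,.14,1400,False)
cv2.imwrite("pics/r2.png",np.hstack([a,b]))
print(bot.get_time())
```

```text
fl w 0.119 lat 3.6 f1 [3.54, 0.96, -1.2] f2 [-4.37, -1.38, 13.37] tq [-0.11, 0.94, 0.87] tool th 1.738 q7 -0.85 t 30.63
br w 0.119 lat -0.8 f1 [-0.54, -0.67, 4.85] f2 [-0.85, -2.12, 10.08] tq [-0.06, 0.23, 1.0] tool th 1.738 q7 -0.5 t 34.45
fr w 0.114 lat -0.3 f1 [-0.44, 0.18, 6.05] f2 [-1.16, -1.53, 14.83] tq [-0.1, 0.67, 1.01] tool th 1.738 q7 -0.48 t 38.02
bl w 0.115 lat 5.7 f1 [5.08, 2.64, -1.18] f2 [-4.53, 0.57, 9.52] tq [-0.09, 0.98, 0.9] tool th 1.738 q7 -0.79 t 41.63
44.0083
```

View pics/r2.png

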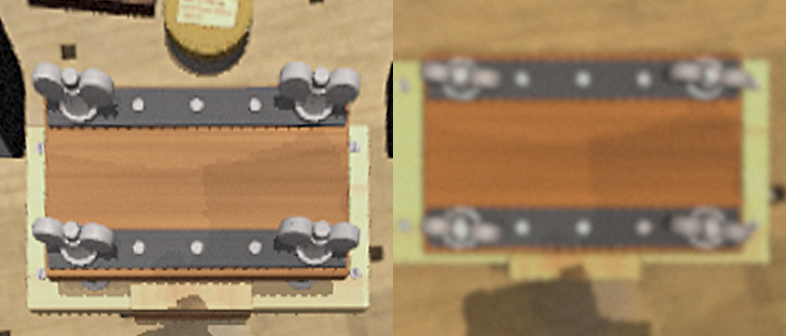

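All four wings stand crosswise, and the torque rose to about 1 N m at each stop. The blank's front edge is unchanged, and the wax tin is where it was.

```bash
python3 -c "
from rig import bot
print(bot.hand_in())"
```

```text
the job is handed in; nothing more can be done
None
```

I pushed the blank home against the fence, turned all four nuts crosswise in two rounds down to their stops, and handed the job in at about 44 s; no verdict came back, and I did not measure the platen's level or pressure.

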